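# Present a plaster sample from the sample case

### The job

Open the lid of the wooden sample case until it stands upright or further, draw out the longer of the two plaster sample panels hidden inside and present it above the light pad: hold it upright and still over the middle of the pad, its length along the pad's longer sides and its lower edge about a hand's breadth (10 to 15 cm) above the pad. Finish while still holding it there; leave the lid open, the shorter panel in its slot, and the fragments, bottle and spatula where they are.

Things in the scene. Friction and masses are not known exactly. Their poses are not given: they have to be found in the camera images.
- case: open-topped wooden sample case fixed to the table, 150 (x) x 220 (y) x 95 (z) mm, walls and floor 6 mm; origin at the centre of its underside, z up. Its lid hinges on the +x rim; the -x side is the front. Inside, two slots run along its x at y = -45 and y = +45 mm; each is 16 mm wide between two wooden ribs (8 mm thick, tops 32 mm above the table). One panel stands on edge in each slot; which one is in which slot varies.
- lid (a joint): angle of the case's lid, rad: 0 shut, 1.57 upright, 1.9 at its stop (leaning back beyond the hinge). It can start slightly ajar. The hinge is stiff (about 0.28 N m of friction), so the lid stays where it is left; lid 150 x 220 x 8 mm, 0.25 kg.
- lid_handle (a point): grip point of the lid's handle: a wooden tab on the middle of the lid's top near the front edge, 26 mm (x) x 14 mm (y) and 40 mm tall above the lid, to be pinched across its 14 mm. The point lies 26 mm above the lid's upper face and 14 mm below the tab's top, 125 mm in front of the hinge line. The point's axes turn with the lid and equal the case's axes when it is shut: z along the tab, y along the hinge.
- lid_hinge (a point): middle of the lid's hinge line, on the case's +x rim, 95.5 mm above the table. y is the hinge axis; the lid opens by turning about +y, so its front edge rises and swings towards the case's +x.
- long_panel: the longer plaster sample panel, 110 (x) x 12 (y) x 80 (z) mm, standing on edge in the case; origin at the centre of its underside, x along its length, z up. About 0.15 kg. In the case its underside is 6 mm and its top 86 mm above the table.
- short_panel: the shorter plaster sample panel, 65 (x) x 12 (y) x 80 (z) mm, of the same look, standing in the other slot; origin at the centre of its underside, x along its length.
- pad: flat light pad fixed to the table, 200 (x) x 140 (y) x 10 (z) mm, an aluminium frame round a white face; origin at the centre of its underside, x along its longer sides. It lies on the other side of the table from the case, left or right.
- fragment_a: bystander: loose slab of painted plaster, about 130 mm across, 24 mm thick; origin at the centre of its underside.
- fragment_b: bystander: loose slab of painted plaster, about 115 mm across, 20 mm thick; origin at the centre of its underside.
- bottle: bystander: small amber bottle with a black cap, 46 mm diameter, 110 mm tall, standing near the robot; origin at the centre of its underside.
- spatula: bystander: spatula 170 mm long lying on the far part of the table; origin at its underside, x along its length.
Mind the look-alikes: they are no part of the job. Several things have the shape of the pad; the one meant has the colours described above.

How it is judged:
By the outcome, as a careful person would: the job done as asked, in the order asked, and still so for the second after the job is handed in, while the arm keeps its last pose, push and grip.
It also fails if it takes over 59 s, if anything falls off the work surface, if the arm or the gripper's body presses on something with over 40 N, if the wrist force passes 120 N, or if a joint passes its speed limit or range.

### The arm

A 6-joint arm with a two-finger parallel gripper is mounted at the origin on the work surface. World frame = base frame: x ahead of the robot, y to its left, z up, the work surface at z = 0. Lengths are in m, angles in degrees, forces in N, time in s.
With the tool pointing down it reaches from about 0.375 to 0.9 m from the base axis. Payload 3.1 kg.
Tool frame: the origin (TCP) lies at the very end of the fingers, on their centre line; the grasp point (between the pads) lies 19 mm behind it; z points along the fingers, y is the direction in which the jaws open and shut (so a half turn about z gives the same grasp; the last joint's range is limited). The gripper opens to 87 mm and grips with 3 to 60 N. Pads are 19 mm wide; open, the fingers measure 117 mm over their backs; the gripper's body (75 mm by 190 mm) begins 51 mm behind the grasp point.
Start: joints at [58.413, 30.224, 82.088, -0, 67.689, -10.227], TCP at [0.228, 0.582, 0.223] pointing down, gripper open.
Joint ranges: [-176.69, 176.69], [-43.24, 126.21], [12.49, 139.97], [-82, 262], [0, 151.66], [-163.58, 163.58]. Speed limits (degrees/s): [159.86, 159.86, 180, 180, 180, 180].

### API

Orientations are given as a 3x3 rotation matrix whose columns are the frame's x, y, z axes.
In Python, from rig import read_state, capture, hand_in gives the robot as it stands. The module is installed in compiled form; this text tells all that it offers.
- The arm moves only by the tool move_arm, never from a script. Its arguments are lists of equal length, an entry for each row: "linear": the shift along the tool's x, y, z in cm, a list of three; "angular": the turn, a rotation vector about the tool's x, y, z in rad, a list of three; "fingers": the gripper command: -1 is fully open, 1 is shut, values between are in proportion. In form: {"linear": [[tx, ty, tz], ...], "angular": [[wx, wy, wz], ...], "fingers": [fingers, ...]}. A call has 1 to 12 rows; each row is the pose to reach, as a shift and turn from the pose measured when the call began, along the tool's axes at that moment; what a row does not reach only later rows make up. A row lasts 1/12 s, in which the tool goes at most 41.7 mm and 7.16 degrees, less where a joint would pass 70% of its speed; a pose out of reach is approached as far as the arm can. A call with a gripper value outside its range is refused whole. The fingers move at their own pace and stop on an object; the grip force is fixed at half the most. Time passes only in rows, so rows that repeat a pose let the fingers close. It gives the time, the measured TCP pose, the force and the opening at its end, in the units of the state.
- read_state(): the state, without advancing time (a new reading comes with each control period).
- capture(name): name is "side" or "top" or "wrist"; returns a dict with "color" (480x640x3 uint8, red, green, blue), "fx", "fy", "cx", "cy" (pixels), "k1" (the pictures are not rectified: a ray, as slopes to the right and down, at radius r is drawn at 1 + k1 r^2 times it, then the intrinsics apply), "view" (4x4, takes a point from world to camera coordinates); the wrist camera has in their place "hand_eye" (4x4, takes a point from camera to tool coordinates, whose origin is the TCP and whose axes are the flange's). Camera axes: x right, y down, z forward; pixel columns grow to the right and rows downward; lengths in m; the calibration is good to about 2 mm. A picture is of the moment at which its call begins: read the wrist's pose just before it. There is no depth.
- hand_in(): hands the job in, once; it reports no verdict.
The state is a dict: "time_s": time; "joint_positions": joint angles; "qvel": joint speeds; "tau": joint torques, N m; "position": TCP position; "tcp_rot": TCP orientation; "force": force on the tool from outside, world axes, zero at the start; "moment": the same for the moment, N m; "opening": opening from 0.0 (shut) to 1.0 (fully open).
Only numpy, scipy, OpenCV 4.12 (cv2) and the standard library are available. Lean on these libraries where they do the work, as an engineer would, in place of code of your own. Each camera call takes 0.05 s, during which the arm holds its last target. There are 200 camera calls.

## Working session

There is one attempt and no reset: what is moved stays moved. The work goes in short steps, Python scripts to look and compute and a tool call to move; the robot and the scene stay as the last step left them, time stands still between calls to the robot, and variables do not carry over. Pictures are saved under pics/ and viewed, about 8 in all and at most 12, crops included, and the job is handed in when it is done.

Besides the shell and the picture viewer there is one more tool, called by a JSON object that holds its "method" and its "body", one argument or row to a line. move_arm: Moves the arm, as the interface text tells. Its arguments: {"type":"object","properties":{"linear":{"type":"array"},"angular":{"type":"array"},"fingers":{"type":"array"}},"required":["linear","angular","fingers"]}

```bash
mkdir -p pics; ls; python3 - <<'E'
from rig import *
import cv2,numpy as np
s=read_state();print(s)
for n in("side","top"):
    c=capture(n);cv2.imwrite(f"pics/{n}0.png",c["color"][:,:,::-1]);print(n,{k:(v if not hasattr(v,'tolist') else v.tolist()) for k,v in c.items() if k!="color"})
E
```

```text
pics
{'time_s': 0.0, 'joint_positions': array([ 5.84116450e+01,  3.02784400e+01,  8.21576409e+01, -1.62164482e-04,
        6.76879460e+01, -1.02267925e+01]), 'qvel': array([ 0.02035223, -0.14669431,  0.08202168,  0.09135276,  0.03290955,
        0.07224463]), 'tau': array([-8.89618491e-05, -4.40038633e+01, -1.76595211e+01,  6.31274306e-02,
        5.81693533e-02, -1.81903984e-04]), 'position': array([0.22723271, 0.58143601, 0.2215703 ]), 'tcp_rot': array([[-9.31300564e-01,  3.64249884e-01, -1.13165459e-03],
       [ 3.64251442e-01,  9.31298814e-01, -1.84531500e-03],
       [ 3.81752805e-04, -2.13074972e-03, -9.99997657e-01]]), 'force': array([ 0.07528997, -0.36979055, -0.11251926]), 'moment': array([ 0.01930522,  0.03686459, -0.03321814]), 'opening': 1.0017485054459825}
side {'fx': 478.82168711946605, 'fy': 478.82168711946605, 'cx': 326.8305671202925, 'cy': 240.70469983684822, 'k1': 0.0033051431131830428, 'view': [[0.9977238226928689, -0.06427049486039745, 0.020407771106334533, -0.4944084223030294], [-0.014812279637256998, -0.5041300692573566, -0.8635007062200476, 0.0747244111767447], [0.06578578876228984, 0.8612329398954574, -0.5039345723761676, 1.2020388917627498], [0.0, 0.0, 0.0, 1.0]]}
top {'fx': 491.07071717458757, 'fy': 491.07071717458757, 'cx': 315.70024704216337, 'cy': 240.70405367900696, 'k1': 0.042823700350721625, 'view': [[-0.008663003756095605, -0.9995235590931199, -0.029624435585245332, 0.010430710195988064], [-0.9889086990915948, 0.012956279924102861, -0.147958506587143, 0.5142536654761423], [0.14827183558211998, 0.028014096957617, -0.9885497828358256, 1.0365169954525477], [0.0, 0.0, 0.0, 1.0]]}
```

View pics/top0.png

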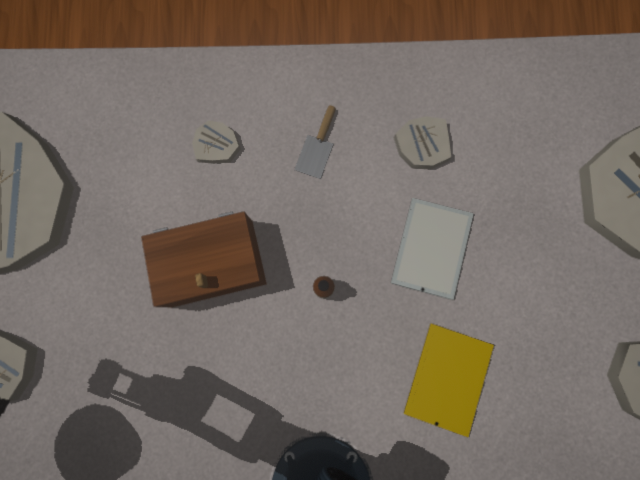

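View pics/side0.png

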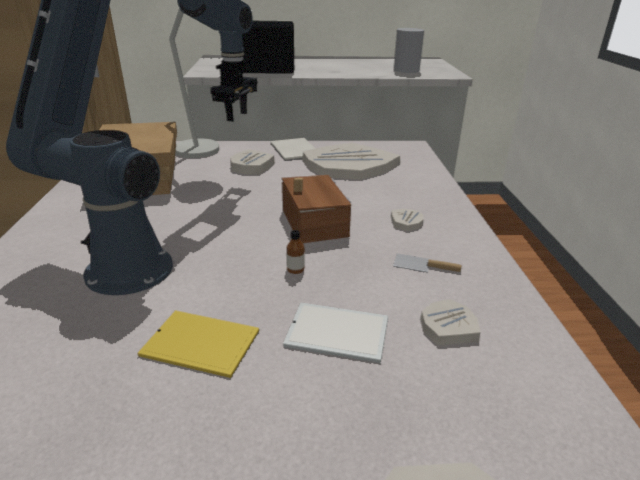

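The top picture shows the case at (203,260) with its handle tab at (200,281), the bottle at (324,287), fragments at (217,142) and (425,144), and the spatula at (317,150). Pad candidates are the white pad with grey frame (433,249), the yellow one (449,380), and a white sheet far off in the side view (293,148). I choose the white one at (433,249). Next is a close crop to check it.

```bash
python3 - <<'E'
import cv2,numpy as np
t=cv2.imread("pics/top0.png");s=cv2.imread("pics/side0.png")
a=cv2.resize(t[200:320,130:280],None,fx=2.66,fy=2.66,interpolation=cv2.INTER_CUBIC)
b=cv2.resize(t[190:310,370:500],None,fx=2.66,fy=2.66,interpolation=cv2.INTER_CUBIC)
c=cv2.resize(s[165:250,270:360],None,fx=3,fy=3,interpolation=cv2.INTER_CUBIC)
im=np.zeros((600,800,3),np.uint8);im[:a.shape[0],:a.shape[1]]=a;im[:b.shape[0],400:400+b.shape[1]]=b;im[325:325+c.shape[0],:c.shape[1]]=c
cv2.imwrite("pics/crop1.png",im)
E
```

```text
(no output)
```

View pics/crop1.png

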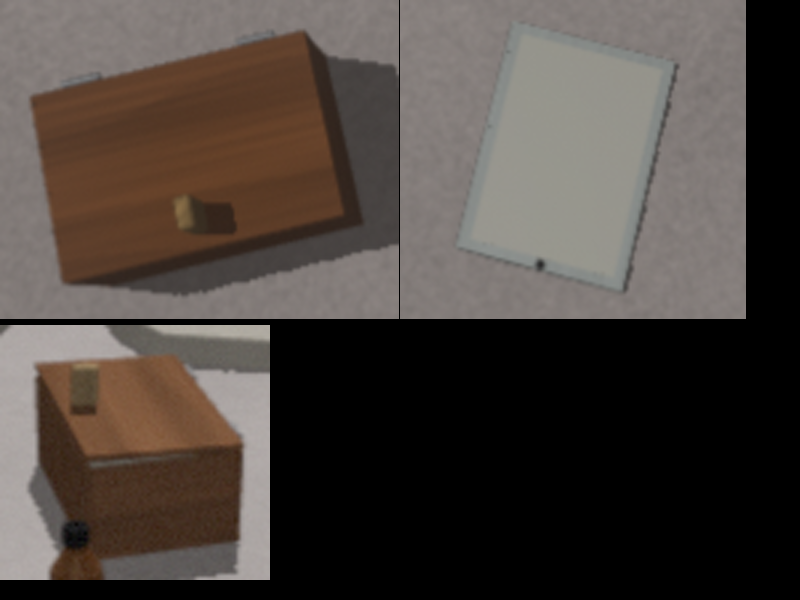

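The crop confirms the choice: the pad has a white face and a pale aluminium frame, with corners at crop (514,23), (677,64), (625,291) and (458,246). The lid shows a thin light gap under it in the side view, so it is slightly ajar.

```bash
cat > h.py <<'E'
import numpy as np,cv2,json
from rig import *
from scipy.spatial.transform import Rotation as R
def rays(c,uv,view=None):
    uv=np.atleast_2d(np.float32(uv));K=np.array([[c["fx"],0,c["cx"]],[0,c["fy"],c["cy"]],[0,0,1]])
    n=cv2.undistortPoints(uv[:,None],K,np.array([c["k1"],0,0,0,0.]))[:,0]
    V=np.linalg.inv(c["view"] if view is None else view)
    d=np.c_[n,np.ones(len(n))]@V[:3,:3].T
    return V[:3,3],d
def plane(c,uv,z,view=None):
    o,d=rays(c,uv,view);return o+d*((z-o[2])/d[:,2:])
def proj(c,P,view=None):
    V=np.asarray(c["view"] if view is None else view);K=np.array([[c["fx"],0,c["cx"]],[0,c["fy"],c["cy"]],[0,0,1]])
    return cv2.projectPoints(np.atleast_2d(np.float64(P)),cv2.Rodrigues(V[:3,:3].copy())[0],V[:3,3].copy(),K,np.array([c["k1"],0,0,0,0.]))[0][:,0]
def tri(c1,u1,c2,u2):
    o,d=rays(c1,u1);p,e=rays(c2,u2);d=d[0];e=e[0]
    t=np.linalg.lstsq(np.c_[d,-e],p-o,rcond=None)[0];a=o+d*t[0];b=p+e*t[1];return (a+b)/2,np.linalg.norm(a-b)
def delta(Pt,Rt,s=None):
    """tool-frame shift cm and rotvec to target TCP pose"""
    s=s or read_state();Rm=s["tcp_rot"];return np.round(Rm.T@(np.asarray(Pt)-s["position"])*100,2),np.round(R.from_matrix(Rm.T@Rt).as_rotvec(),3)
E
python3 - <<'E'
from h import *
t=capture("top");s=capture("side")
k=2.66
A=lambda *p:[(130+x/k,200+y/k) for x,y in p]
B=lambda *p:[(370+(x-400)/k,190+y/k) for x,y in p]
C=lambda *p:[(270+x/3,165+(y-325)/3) for x,y in p]
pc=plane(t,B((514,23),(677,64),(625,291),(458,246)),.01);print("pad",pc.round(4),pc.mean(0),[np.linalg.norm(pc[i]-pc[i-1]) for i in range(4)])
v=pc[0]-pc[3]+pc[1]-pc[2];print("padyaw",np.degrees(np.arctan2(v[1],v[0])))
hc=plane(t,A((34,97),(305,32)),.1035);print("hinge",hc,np.linalg.norm(hc[0]-hc[1]))
d=hc[0]-hc[1];yaw=np.arctan2(-d[0],d[1]);print("yaw",np.degrees(yaw))
for nm,a,b in(("FL",(63,282),(37,365)),("FR",(343,215),(90,457)),("BR",(305,32),(240,440)),("BL",(34,97),(182,357)),("tabtop",(184,212),(85,368))):
    print(nm,tri(t,A(a),s,C(b)))
E
```

```text
pad [[ 0.6118 -0.2147  0.01  ]
 [ 0.5741 -0.3489  0.01  ]
 [ 0.3852 -0.2963  0.01  ]
 [ 0.4232 -0.1615  0.01  ]] [ 0.49857359 -0.25536007  0.01      ] [np.float64(0.19592148248123747), np.float64(0.13940279586737808), np.float64(0.19615735322073732), np.float64(0.1400404529384564)]
padyaw -15.660552502487494
hinge [[0.51812657 0.36073327 0.1035    ]
 [0.56681359 0.15028112 0.1035    ]] 0.21601049418843626
yaw 13.025925164059615
FL (array([0.37701279, 0.33114838, 0.10659084]), np.float64(0.00369270599152852))
FR (array([0.42622457, 0.11877115, 0.10759551]), np.float64(0.005960571377119347))
BR (array([0.56624091, 0.1494581 , 0.10819705]), np.float64(0.0008315400853587365))
BL (array([0.52373595, 0.36196622, 0.10089827]), np.float64(0.010233121546053813))
tabtop (array([0.42538876, 0.23020365, 0.14580373]), np.float64(0.0023692783860160436))
```

```bash
python3 - <<'E'
from h import *
def dn(yaw):  # tool down, tool x = -case x
    c,s=np.cos(yaw),np.sin(yaw);return np.array([[-c,-s,0],[-s,c,0],[0,0,-1.]])
print(delta([.405,.226,.23],dn(np.radians(13))))
c=capture("wrist");print(c["hand_eye"])
E
```

```text
(array([-29.5 , -26.66,  -0.78]), array([-0.001, -0.001, -0.6  ]))
[[ 5.75315506e-04 -9.51227699e-01 -3.08489115e-01  8.44668373e-02]
 [ 9.99999805e-01  4.72927467e-04  4.06671361e-04 -5.46552528e-04]
 [-2.40944087e-04 -3.08489289e-01  9.51227786e-01 -1.61450734e-01]
 [ 0.00000000e+00  0.00000000e+00  0.00000000e+00  1.00000000e+00]]
```

{"method": "move_arm", "body": {
  "linear": [
    [-2.5,-2.2,0],
    [-5,-4.5,0],
    [-7.5,-6.7,0],
    [-10,-9,0],
    [-12.5,-11.2,-0.3],
    [-15,-13.5,-0.3],
    [-17.5,-15.7,-0.5],
    [-20,-18,-0.8],
    [-22.5,-20.2,-0.8],
    [-25,-22.5,-0.8],
    [-27.5,-24.8,-0.8],
    [-29.5,-26.7,-0.8]
  ],
  "angular": [
    [0,0,-0.05],
    [0,0,-0.1],
    [0,0,-0.15],
    [0,0,-0.2],
    [0,0,-0.25],
    [0,0,-0.3],
    [0,0,-0.35],
    [0,0,-0.4],
    [0,0,-0.45],
    [0,0,-0.5],
    [0,0,-0.55],
    [0,0,-0.6]
  ],
  "fingers": [-1,-1,-1,-1,-1,-1,-1,-1,-1,-1,-1,-1]
}}

```text
time_s: 1.25
position: [0.4058, 0.2237, 0.2305]
tcp_rot: [[-0.974, -0.227, 0.0], [-0.227, 0.974, -0.001], [0.0, -0.001, -1.0]]
force: [0.9, -0.6, 0.2]
opening: 0.998
```

{"method": "move_arm", "body": {
  "linear": [
    [0,0,0],
    [0,0,0]
  ],
  "angular": [
    [0,0,0],
    [0,0,0]
  ],
  "fingers": [-1,-1]
}}

```text
time_s: 1.42
position: [0.4065, 0.2226, 0.2306]
tcp_rot: [[-0.975, -0.223, 0.0], [-0.223, 0.975, -0.001], [-0.0, -0.001, -1.0]]
force: [0.2, -0.2, 0.9]
opening: 0.999
```

```bash
cat >> h.py <<'E'
def dn(yaw):
    c,s=np.cos(yaw),np.sin(yaw);return np.array([[-c,-s,0],[-s,c,0],[0,0,-1.]])
def wrist(name):
    s=read_state();c=capture("wrist");T=np.eye(4);T[:3,:3]=s["tcp_rot"];T[:3,3]=s["position"]
    c["view"]=np.linalg.inv(T@c["hand_eye"]);cv2.imwrite(f"pics/{name}.png",c["color"][:,:,::-1])
    np.save(f"pics/{name}.npy",dict(fx=c["fx"],fy=c["fy"],cx=c["cx"],cy=c["cy"],k1=c["k1"],view=c["view"]),allow_pickle=True);return s,c
def load(name): return np.load(f"pics/{name}.npy",allow_pickle=True).item()
E
python3 - <<'E'
from h import *
s,c=wrist("w1");print(s["time_s"],s["position"],s["joint_positions"].round(1),s["tcp_rot"].round(3),s["qvel"].round(1))
E
```

```text
1.4167 [0.4065363  0.2225846  0.23056535] [ 1.490e+01  1.720e+01  1.039e+02 -1.000e-01  5.890e+01 -8.800e+01] [[-0.975 -0.223  0.   ]
 [-0.223  0.975 -0.001]
 [-0.    -0.001 -1.   ]] [2.9 0.  0.3 0.9 0.3 1.1]
```

View pics/w1.png

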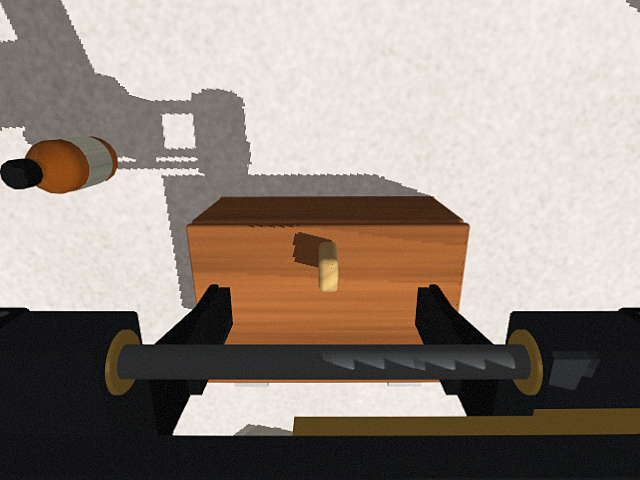

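The wrist picture shows the tab's front face at rows 243–262 and its top face at columns 319–338, rows 262–291. The lid's front edge runs from (188,225) to (468,224).

```bash
python3 - <<'E'
from h import *
c=load("w1")
im=cv2.imread("pics/w1.png").astype(int)
y=(im[:,:,2]>170)&(im[:,:,1]>140)&(im[:,:,0]<170)
print("col range by row",[(r,*(np.flatnonzero(y[r,300:360])[[0,-1]]+300)) for r in range(236,300,4) if y[r,300:360].any()])
for z in(.1435,.146,.15): print(z,plane(c,[(328.5,262),(328.5,291)],z).round(4).tolist())
for z in(.1035,.107): 
  p=plane(c,[(188,225),(468,224)],z);d=p[1]-p[0];print(z,p.round(4).tolist(),np.linalg.norm(d),np.degrees(np.arctan2(-d[0],d[1])),p.mean(0))
E
```

```text
col range by row [(264, np.int64(323), np.int64(337)), (268, np.int64(323), np.int64(337)), (272, np.int64(322), np.int64(337)), (276, np.int64(323), np.int64(337)), (280, np.int64(323), np.int64(337)), (284, np.int64(322), np.int64(337)), (288, np.int64(321), np.int64(336))]
0.1435 [[0.4176, 0.2278, 0.1435], [0.4392, 0.2328, 0.1435]]
0.146 [[0.4167, 0.2275, 0.146], [0.438, 0.2325, 0.146]]
0.15 [[0.4152, 0.2271, 0.15], [0.4361, 0.232, 0.15]]
0.1035 [[0.4272, 0.1176, 0.1035], [0.3774, 0.3307, 0.1035]] 0.2187692827634557 13.15348486201101 [0.40228389 0.22415263 0.1035    ]
0.107 [[0.4259, 0.1187, 0.107], [0.3767, 0.3291, 0.107]] 0.2161152754905351 13.153484862011007 [0.4013332  0.22389708 0.107     ]
```

```bash
python3 - <<'E'
from h import *
print(delta([.427,.230,.113],dn(np.radians(13.1))))
E
```

```text
(array([-2.21,  0.17, 11.75]), array([-0.001, -0.   , -0.002]))
```

{"method": "move_arm", "body": {
  "linear": [
    [-1,0.1,2.5],
    [-2,0.2,5],
    [-2.2,0.2,7.5],
    [-2.2,0.2,9.5],
    [-2.2,0.2,11],
    [-2.2,0.2,11.7],
    [-2.2,0.2,11.7],
    [-2.2,0.2,11.7]
  ],
  "angular": [
    [0,0,0],
    [0,0,0],
    [0,0,0],
    [0,0,0],
    [0,0,0],
    [0,0,0],
    [0,0,0],
    [0,0,0]
  ],
  "fingers": [-1,-1,-1,-1,-1,-1,-1,-1]
}}

```text
time_s: 2.13
position: [0.4266, 0.2312, 0.1136]
tcp_rot: [[-0.974, -0.226, -0.0], [-0.226, 0.974, -0.001], [0.0, -0.0, -1.0]]
force: [0.0, 0.6, -0.6]
opening: 0.998
```

{"method": "move_arm", "body": {
  "linear": [
    [0,0,0],
    [0,0,0],
    [0,0,0],
    [0,0,0],
    [0,0,0],
    [0,0,0],
    [0,0,0],
    [0,0,0],
    [0,0,0],
    [0,0,0]
  ],
  "angular": [
    [0,0,0],
    [0,0,0],
    [0,0,0],
    [0,0,0],
    [0,0,0],
    [0,0,0],
    [0,0,0],
    [0,0,0],
    [0,0,0],
    [0,0,0]
  ],
  "fingers": [1,1,1,1,1,1,1,1,1,1]
}}

```text
time_s: 2.97
position: [0.4265, 0.2311, 0.1136]
tcp_rot: [[-0.974, -0.226, -0.0], [-0.226, 0.974, -0.001], [0.001, -0.0, -1.0]]
force: [-0.1, -0.5, 0.1]
opening: 0.321
```

{"method": "move_arm", "body": {
  "linear": [
    [0,0,0],
    [0,0,0],
    [0,0,0],
    [0,0,0]
  ],
  "angular": [
    [0,0,0],
    [0,0,0],
    [0,0,0],
    [0,0,0]
  ],
  "fingers": [1,1,1,1]
}}

```text
time_s: 3.3
position: [0.4267, 0.2302, 0.1135]
tcp_rot: [[-0.974, -0.226, -0.0], [-0.226, 0.974, -0.002], [0.001, -0.002, -1.0]]
force: [1.2, -3.8, 0.3]
opening: 0.158
```

```bash
python3 - <<'E'
from h import *
s=read_state();print(s["opening"],s["force"])
# arc: tab grasp point rel. hinge, angle a -> tool shift; tool tilt b about tool y
x0,z0=-.125,.1325-.0955   # grasp point now rel. hinge in case frame
M=s["tcp_rot"]
for k in range(1,25):
    a=1.72*k/24; c,q=np.cos(a),np.sin(a)
    dx=x0*c+z0*q-x0; dz=-x0*q+z0*c-z0
    print(k,round(a,2),"tool x %.1f z %.1f"%(-dx*100,-dz*100))
E
```

```text
0.158258047855068 [ 1.16264932 -3.80870863  0.30999864]
1 0.07 tool x -0.3 z -0.9
2 0.14 tool x -0.7 z -1.7
3 0.21 tool x -1.1 z -2.6
4 0.29 tool x -1.6 z -3.4
5 0.36 tool x -2.1 z -4.1
6 0.43 tool x -2.7 z -4.9
7 0.5 tool x -3.3 z -5.6
8 0.57 tool x -4.0 z -6.2
9 0.65 tool x -4.7 z -6.8
10 0.72 tool x -5.5 z -7.3
11 0.79 tool x -6.3 z -7.8
12 0.86 tool x -7.1 z -8.2
13 0.93 tool x -8.0 z -8.5
14 1.0 tool x -8.9 z -8.8
15 1.07 tool x -9.8 z -9.1
16 1.15 tool x -10.7 z -9.2
17 1.22 tool x -11.7 z -9.3
18 1.29 tool x -12.6 z -9.3
19 1.36 tool x -13.5 z -9.3
20 1.43 tool x -14.5 z -9.2
21 1.5 tool x -15.4 z -9.0
22 1.58 tool x -16.3 z -8.8
23 1.65 tool x -17.2 z -8.5
24 1.72 tool x -18.0 z -8.1
```

{"method": "move_arm", "body": {
  "linear": [
    [-0.3,0,-0.9],
    [-0.7,0,-1.7],
    [-1.1,0,-2.6],
    [-1.6,0,-3.4],
    [-2.1,0,-4.1],
    [-2.7,0,-4.9]
  ],
  "angular": [
    [0,0,0],
    [0,0,0],
    [0,0,0],
    [0,0,0],
    [0,0,0],
    [0,0,0]
  ],
  "fingers": [1,1,1,1,1,1]
}}

```text
time_s: 3.8
position: [0.4498, 0.2355, 0.1612]
tcp_rot: [[-0.974, -0.226, -0.009], [-0.226, 0.974, -0.005], [0.009, -0.003, -1.0]]
force: [-1.9, -2.1, -7.1]
opening: 0.161
```

{"method": "move_arm", "body": {
  "linear": [
    [-0.9,0,-0.8],
    [-1.6,0,-1.4],
    [-2.3,0,-2.0],
    [-3.1,0,-2.5],
    [-3.9,0,-3.0],
    [-4.7,0,-3.4],
    [-5.6,0,-3.7],
    [-6.5,0,-4.0],
    [-7.4,0,-4.3],
    [-8.3,0,-4.4],
    [-9.3,0,-4.5],
    [-10.2,0,-4.5]
  ],
  "angular": [
    [0,0,0],
    [0,0,0],
    [0,0,0],
    [0,0,0],
    [0,0,0],
    [0,0,0],
    [0,0,0],
    [0,0,0],
    [0,0,0],
    [0,0,0],
    [0,0,0],
    [0,0,0]
  ],
  "fingers": [1,1,1,1,1,1,1,1,1,1,1,1]
}}

```text
time_s: 4.8
position: [0.5482, 0.2583, 0.2061]
tcp_rot: [[-0.974, -0.227, -0.012], [-0.227, 0.974, -0.006], [0.014, -0.003, -1.0]]
force: [-4.6, -2.5, 4.0]
opening: 0.158
```

```bash
python3 - <<'E'
from h import *
s=read_state();print(s["opening"],s["force"],s["moment"])
c=capture("side");cv2.imwrite("pics/s2.png",cv2.resize(c["color"][80:280,200:460,::-1],None,fx=2.5,fy=2.5))
x0,z0=-.125,.0365
for a in(1.36,1.43,1.5,1.57,1.65,1.72,1.78):
    g=np.array([.548,.258,.0955])+np.array([.974,.226,0])*(x0*np.cos(a)+z0*np.sin(a))+[0,0,-x0*np.sin(a)+z0*np.cos(a)-.019]
    print(a,delta(g,dn(np.radians(13.1)),s))
E
```

```text
0.15790745192765915 [-4.58838739 -2.47215734  3.97576752] [-0.46418859  1.08249827  0.02303589]
1.36 (array([-0.93, -0.03, -0.04]), array([-0.003, -0.014,  0.   ]))
1.43 (array([-1.83, -0.03,  0.05]), array([-0.003, -0.014,  0.   ]))
1.5 (array([-2.73, -0.03,  0.2 ]), array([-0.003, -0.014,  0.   ]))
1.57 (array([-3.62, -0.03,  0.41]), array([-0.003, -0.014,  0.   ]))
1.65 (array([-4.61, -0.03,  0.72]), array([-0.003, -0.014,  0.   ]))
1.72 (array([-5.46, -0.03,  1.07]), array([-0.003, -0.014,  0.   ]))
1.78 (array([-6.16, -0.03,  1.41]), array([-0.003, -0.014,  0.   ]))
```

View pics/s2.png

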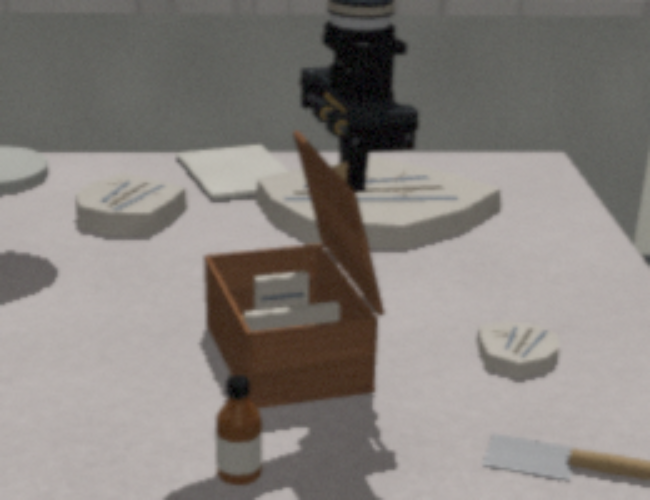

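The lid is at about 70°. In this crop the nearer panel (-y slot, row 316) is the wider one, and the farther one (row 288) is short. I'll carry on opening the lid.

{"method": "move_arm", "body": {
  "linear": [
    [-0.9,0,0],
    [-1.8,0,0.1],
    [-2.7,0,0.2],
    [-3.6,0,0.4],
    [-4.6,0,0.7],
    [-5.5,0,1.1],
    [-6.2,0,1.4],
    [-6.2,0,1.4]
  ],
  "angular": [
    [0,0,0],
    [0,0,0],
    [0,0,0],
    [0,0,0],
    [0,0,0],
    [0,0,0],
    [0,0,0],
    [0,0,0]
  ],
  "fingers": [1,1,1,1,1,1,1,1]
}}

```text
time_s: 5.52
position: [0.6093, 0.2725, 0.1893]
tcp_rot: [[-0.974, -0.226, -0.015], [-0.226, 0.974, -0.006], [0.016, -0.002, -1.0]]
force: [-2.7, -1.3, -6.2]
opening: 0.152
```

{"method": "move_arm", "body": {
  "linear": [
    [0,0,0],
    [0,0,0],
    [0,0,0],
    [0,0,0],
    [0,0,0],
    [0,0,0],
    [0,0,0],
    [0,0,0]
  ],
  "angular": [
    [0,0,0],
    [0,0,0],
    [0,0,0],
    [0,0,0],
    [0,0,0],
    [0,0,0],
    [0,0,0],
    [0,0,0]
  ],
  "fingers": [-0.3,-0.3,-0.3,-0.3,-0.3,-0.3,-0.3,-0.3]
}}

```text
time_s: 6.18
position: [0.6094, 0.2726, 0.1896]
tcp_rot: [[-0.974, -0.226, -0.014], [-0.226, 0.974, -0.006], [0.015, -0.002, -1.0]]
force: [0.0, -0.3, -0.6]
opening: 0.624
```

```bash
python3 - <<'E'
from h import *
print(delta([.44,.187,.27],dn(np.radians(13.1))))
E
```

```text
(array([18.56, -4.52, -7.76]), array([-0.002, -0.015, -0.001]))
```

{"method": "move_arm", "body": {
  "linear": [
    [0,0,-2],
    [0,0,-4.5],
    [0,0,-7],
    [0,0,-9.5],
    [0,0,-12],
    [3,-0.6,-12],
    [6,-1.2,-12],
    [9,-2,-12],
    [12,-3,-11],
    [15,-4,-10],
    [17.5,-4.5,-9],
    [18.4,-4.5,-8]
  ],
  "angular": [
    [0,0,0],
    [0,0,0],
    [0,0,0],
    [0,0,0],
    [0,0,0],
    [0,0,0],
    [0,0,0],
    [0,-0.014,0],
    [0,-0.014,0],
    [0,-0.014,0],
    [0,-0.014,0],
    [0,-0.014,0]
  ],
  "fingers": [-0.3,-0.3,-0.3,-0.3,-0.3,-0.3,-0.3,-0.3,-0.3,-0.3,-0.3,-0.3]
}}

```text
time_s: 7.18
position: [0.4374, 0.1862, 0.2721]
tcp_rot: [[-0.974, -0.226, -0.003], [-0.226, 0.974, -0.003], [0.004, -0.003, -1.0]]
force: [0.5, 0.4, 0.2]
opening: 0.649
```

{"method": "move_arm", "body": {
  "linear": [
    [0,0,0],
    [0,0,0]
  ],
  "angular": [
    [0,0,0],
    [0,0,0]
  ],
  "fingers": [-0.3,-0.3]
}}

```text
time_s: 7.35
position: [0.4367, 0.186, 0.2723]
tcp_rot: [[-0.974, -0.225, -0.004], [-0.225, 0.974, -0.003], [0.004, -0.002, -1.0]]
force: [-0.2, 0.4, 0.5]
opening: 0.651
```

```bash
python3 - <<'E'
from h import *
s,c=wrist("w2");print(s["time_s"],s["position"],s["opening"])
E
```

```text
7.35 [0.43671053 0.18603251 0.27229907] 0.6514948095131613
```

View pics/w2.png

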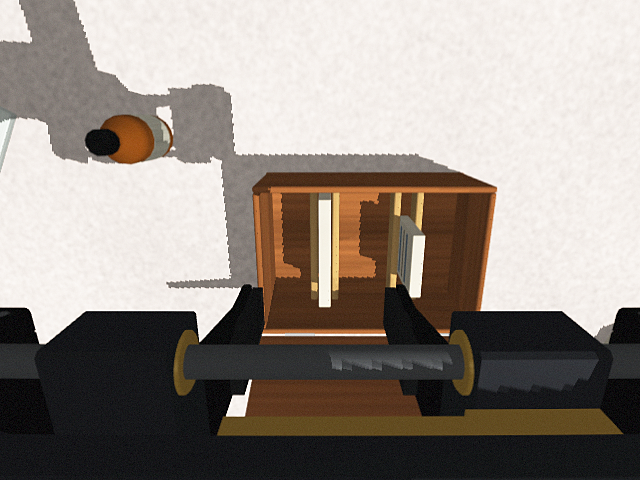

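The wrist view into the open case shows the long panel at columns 318–331, rows 193–306 (-y slot). The short one is at (418,262) in the +y slot.

```bash
python3 - <<'E'
from h import *
c=load("w2");im=cv2.imread("pics/w2.png").astype(int)
w=(im.min(2)>185)
for r in range(186,312,6):
    q=np.flatnonzero(w[r,300:345])+300
    print(r,q[[0,-1]] if len(q) else None,end=" ")
print()
p=plane(c,[(325,193),(325,306),(318,250),(331,250)],.086);print(p.round(4),np.linalg.norm(p[0]-p[1]),np.linalg.norm(p[2]-p[3]));d=p[1]-p[0];print(np.degrees(np.arctan2(d[1],d[0])))
q=plane(c,[(254,190),(496,188)],.095);d=q[1]-q[0];print(q,np.linalg.norm(d),np.degrees(np.arctan2(-d[0],d[1])))
E
```

```text
186 None 192 None 198 None 204 [319 330] 210 [319 330] 216 [319 330] 222 [319 330] 228 [319 330] 234 [319 330] 240 [319 330] 246 [319 330] 252 [319 330] 258 [319 330] 264 [319 330] 270 [319 330] 276 [319 330] 282 [319 330] 288 [319 330] 294 [319 330] 300 [319 330] 306 [319 329] 
[[0.4193 0.182  0.086 ]
 [0.5313 0.2082 0.086 ]
 [0.4746 0.1881 0.086 ]
 [0.4718 0.2002 0.086 ]] 0.11507819452043686 0.012482269573703884
13.130356579516443
[[0.42927349 0.11937921 0.095     ]
 [0.37861694 0.32886996 0.095     ]] 0.2155283284277937 13.593643326132879
```

```bash
python3 - <<'E'
from h import *
print(delta([.477,.1955,.051],dn(np.radians(13.1))))
E
```

```text
(array([-4.02,  0.07, 22.17]), array([-0.003, -0.002, -0.001]))
```

{"method": "move_arm", "body": {
  "linear": [
    [-1.5,0,2.5],
    [-3,0.1,5],
    [-4,0.1,8],
    [-4,0.1,11],
    [-4,0.1,13.5],
    [-4,0.1,16],
    [-4,0.1,18],
    [-4,0.1,20],
    [-4,0.1,21.5],
    [-4,0.1,22.2],
    [-4,0.1,22.2]
  ],
  "angular": [
    [0,0,0],
    [0,0,0],
    [0,0,0],
    [0,0,0],
    [0,0,0],
    [0,0,0],
    [0,0,0],
    [0,0,0],
    [0,0,0],
    [0,0,0],
    [0,0,0]
  ],
  "fingers": [-0.3,-0.3,-0.3,-0.3,-0.3,-0.3,-0.3,-0.3,-0.3,-0.3,-0.3]
}}

```text
time_s: 8.32
position: [0.4777, 0.196, 0.0493]
tcp_rot: [[-0.974, -0.226, -0.002], [-0.226, 0.974, -0.003], [0.003, -0.002, -1.0]]
force: [-0.0, 0.8, -0.6]
opening: 0.65
```

{"method": "move_arm", "body": {
  "linear": [
    [0,0,0],
    [0,0,0],
    [0,0,0],
    [0,0,0],
    [0,0,0],
    [0,0,0],
    [0,0,0],
    [0,0,0],
    [0,0,0],
    [0,0,0],
    [0,0,0],
    [0,0,0]
  ],
  "angular": [
    [0,0,0],
    [0,0,0],
    [0,0,0],
    [0,0,0],
    [0,0,0],
    [0,0,0],
    [0,0,0],
    [0,0,0],
    [0,0,0],
    [0,0,0],
    [0,0,0],
    [0,0,0]
  ],
  "fingers": [1,1,1,1,1,1,1,1,1,1,1,1]
}}

```text
time_s: 9.32
position: [0.4777, 0.1959, 0.0495]
tcp_rot: [[-0.974, -0.226, -0.002], [-0.226, 0.974, -0.003], [0.003, -0.003, -1.0]]
force: [-0.4, -0.9, 2.9]
opening: 0.139
```

{"method": "move_arm", "body": {
  "linear": [
    [0,0,-0.5],
    [0,0,-1.5],
    [0,0,-2.7],
    [0,0,-4],
    [0,0,-5.5],
    [0,0,-7],
    [0,0,-8.5],
    [0,0,-10],
    [0,0,-12],
    [0,0,-14],
    [0,0,-15.5],
    [0,0,-16]
  ],
  "angular": [
    [0,0,0],
    [0,0,0],
    [0,0,0],
    [0,0,0],
    [0,0,0],
    [0,0,0],
    [0,0,0],
    [0,0,0],
    [0,0,0],
    [0,0,0],
    [0,0,0],
    [0,0,0]
  ],
  "fingers": [1,1,1,1,1,1,1,1,1,1,1,1]
}}

```text
time_s: 10.32
position: [0.4792, 0.1967, 0.2123]
tcp_rot: [[-0.974, -0.226, 0.003], [-0.226, 0.974, -0.002], [-0.002, -0.003, -1.0]]
force: [1.1, -0.1, -2.2]
opening: 0.135
```

```bash
python3 - <<'E'
from h import *
s=read_state();print(s["force"],s["opening"],s["position"],s["joint_positions"].round(1))
print(delta([.4986,-.2554,.1785],dn(np.radians(-15.7)),s))
E
```

```text
[ 1.11777048 -0.13559017 -2.2428039 ] 0.13531887618525276 [0.4791796  0.19673515 0.21231798] [ 10.   22.8  98.   -0.2  59.1 -92.9]
(array([  8.32, -44.48,   3.49]), array([-0.002,  0.003,  0.502]))
```

{"method": "move_arm", "body": {
  "linear": [
    [0.3,-1.5,0],
    [0.7,-3.5,0],
    [1.1,-6,0],
    [1.6,-8.5,0],
    [2.1,-11,0],
    [2.5,-13.5,0],
    [3,-16,0],
    [3.5,-18.5,0],
    [3.9,-21,0],
    [4.4,-23.5,0],
    [4.9,-26,0],
    [5.3,-28.5,0]
  ],
  "angular": [
    [0,0,0.02],
    [0,0,0.04],
    [0,0,0.07],
    [0,0,0.1],
    [0,0,0.12],
    [0,0,0.15],
    [0,0,0.18],
    [0,0,0.21],
    [0,0,0.24],
    [0,0,0.27],
    [0,0,0.3],
    [0,0,0.32]
  ],
  "fingers": [1,1,1,1,1,1,1,1,1,1,1,1]
}}

```text
time_s: 11.32
position: [0.4909, -0.0938, 0.2125]
tcp_rot: [[-0.996, 0.094, 0.001], [0.094, 0.996, -0.001], [-0.001, -0.001, -1.0]]
force: [0.2, 0.3, -1.5]
opening: 0.136
```

```bash
python3 - <<'E'
from h import *
s=read_state();print(s["force"],s["opening"],s["position"],s["joint_positions"].round(1))
print(delta([.4986,-.2554,.1785],dn(np.radians(-15.7)),s))
E
```

```text
[ 0.23493219  0.32365716 -1.49800906] 0.13644812139801274 [ 0.49088456 -0.09378506  0.21253194] [-2.360e+01  2.140e+01  1.005e+02 -1.000e-01  5.810e+01 -1.082e+02]
(array([ -2.28, -16.01,   3.43]), array([-0.001,  0.001,  0.18 ]))
```

{"method": "move_arm", "body": {
  "linear": [
    [-0.3,-2.3,0.3],
    [-0.6,-4.6,0.8],
    [-1,-6.9,1.3],
    [-1.3,-9.2,1.8],
    [-1.6,-11.4,2.3],
    [-1.9,-13.4,2.8],
    [-2.1,-15,3.2],
    [-2.3,-16,3.4],
    [-2.3,-16,3.4],
    [-2.3,-16,3.4]
  ],
  "angular": [
    [0,0,0.03],
    [0,0,0.06],
    [0,0,0.08],
    [0,0,0.1],
    [0,0,0.13],
    [0,0,0.15],
    [0,0,0.17],
    [0,0,0.18],
    [0,0,0.18],
    [0,0,0.18]
  ],
  "fingers": [1,1,1,1,1,1,1,1,1,1]
}}

```text
time_s: 12.15
position: [0.4985, -0.2549, 0.1785]
tcp_rot: [[-0.963, 0.271, 0.0], [0.271, 0.963, -0.0], [-0.0, -0.0, -1.0]]
force: [-0.0, 0.8, -1.3]
opening: 0.136
```

```bash
python3 - <<'E'
from h import *
s=read_state();print(s["time_s"],s["force"],s["opening"],s["position"],s["qvel"].round(1))
print(delta([.4986,-.2554,.1785],dn(np.radians(-15.7)),s))
t=capture("side");d=capture("top")
im=np.zeros((600,800,3),np.uint8)
im[:330,:440]=cv2.resize(t["color"][100:320,220:515,::-1],(440,330));im[:300,450:800]=cv2.resize(d["color"][180:340,340:520,::-1],(350,300))
im[330:600,:360]=cv2.resize(d["color"][180:330,110:310,::-1],(360,270))
s,c=wrist("w3");im[330:600,440:800]=cv2.resize(cv2.imread("pics/w3.png"),(360,270))
cv2.imwrite("pics/f1.png",im);cv2.imwrite("pics/f1s.png",t["color"][:,:,::-1]);cv2.imwrite("pics/f1t.png",d["color"][:,:,::-1])
E
```

```text
12.15 [-0.03137075  0.84576555 -1.25943371] 0.13559850935081186 [ 0.49848607 -0.25486759  0.17847335] [ 1.2 -0.8  0.9  0.2  0.3  0. ]
(array([-0.03, -0.05, -0.  ]), array([-0.,  0., -0.]))
```

View pics/f1.png

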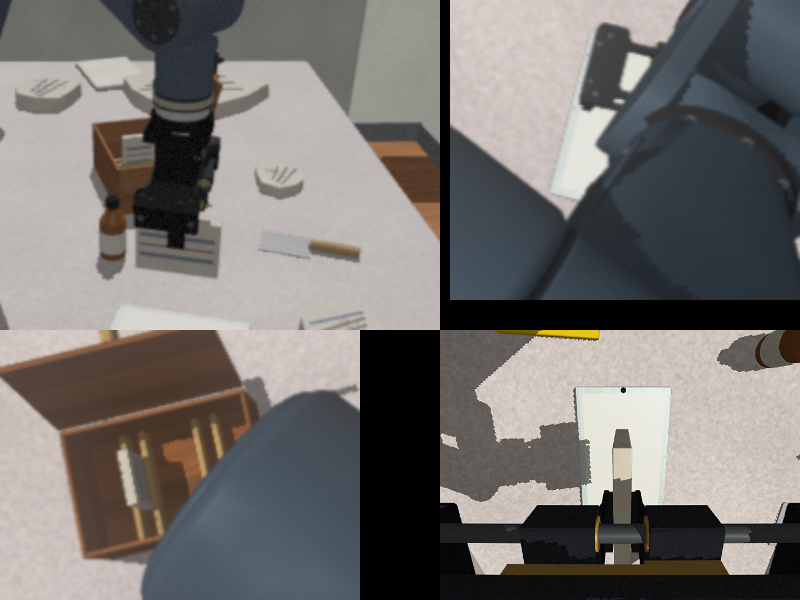

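The composite shows the panel upright in the fingers, over the pad and parallel to it. The short panel is still in its slot, and the lid is open. I'll check the panel's height and the lid's angle numerically.

```bash
python3 - <<'E'
from h import *
t=capture("side");d=capture("top");s=read_state()
P=s["position"];ex=np.array([np.cos(np.radians(-15.7)),np.sin(np.radians(-15.7)),0]);ey=np.array([-ex[1],ex[0],0])
cor=[P+ex*a*.055-ey*.006+[0,0,h-P[2]] for a in(-1,1) for h in(.135,.215)]
im=np.ascontiguousarray(t["color"][:,:,::-1])
big=cv2.resize(im[220:300,295:385],None,fx=5,fy=5,interpolation=cv2.INTER_CUBIC)
for p in proj(t,cor): cv2.circle(big,tuple(int(v) for v in ((p-[295,220])*5)),3,(0,0,255),1)
print(proj(t,cor).round(1).tolist())
top=np.ascontiguousarray(d["color"][:,:,::-1]);tb=cv2.resize(top[130:260,80:260],None,fx=1.9,fy=1.9)
cx=np.array([.974,.226,0]);cy=np.array([-.226,.974,0])
for a,col in((1.57,(0,0,255)),(1.78,(0,255,0))):
    for y in(-.11,.11):
        q=np.array([.548,.258,.0955])+cy*y+cx*(-.15*np.cos(a))+[0,0,.15*np.sin(a)]
        p=proj(d,q)[0];cv2.circle(tb,tuple(int(v) for v in ((p-[80,130])*1.9)),4,col,1)
o=np.zeros((420,800,3),np.uint8);o[:400,:450]=big;o[:tb.shape[0],455:455+tb.shape[1]]=tb
cv2.imwrite("pics/f2.png",o)
E
```

```text
[[310.4, 278.5], [310.5, 243.9], [365.3, 286.1], [367.9, 251.1]]
```

View pics/f2.png

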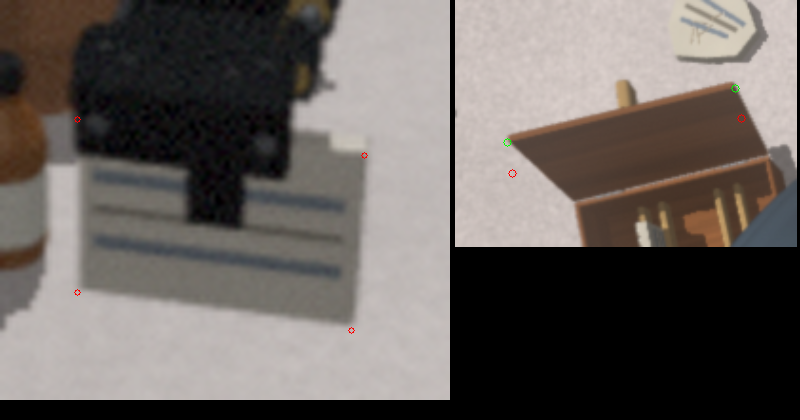

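The lid's corners match the 1.78 rad markers. The panel's corners match the predicted ones to about 1 px, which puts the lower edge about 12.5–13 cm above the pad. I'll let it settle and hand in.

{"method": "move_arm", "body": {
  "linear": [
    [0,0,0],
    [0,0,0],
    [0,0,0],
    [0,0,0],
    [0,0,0],
    [0,0,0]
  ],
  "angular": [
    [0,0,0],
    [0,0,0],
    [0,0,0],
    [0,0,0],
    [0,0,0],
    [0,0,0]
  ],
  "fingers": [1,1,1,1,1,1]
}}

```text
time_s: 12.9
position: [0.4989, -0.2542, 0.1791]
tcp_rot: [[-0.963, 0.269, 0.001], [0.269, 0.963, -0.001], [-0.001, -0.001, -1.0]]
force: [-0.0, -0.2, -1.1]
opening: 0.134
```

```bash
python3 - <<'E'
from rig import *
s=read_state();print(s["time_s"],s["position"],s["opening"],s["qvel"].round(1));print(hand_in())
E
```

```text
12.9 [ 0.4988544  -0.25416022  0.17907283] 0.1344723709495999 [-0.   0.1 -0.   0.1  0.1 -0. ]
the job is handed in; nothing more can be done
None
```

I opened the lid and drew the long panel from the -y slot. I handed the job in at 12.9 s with the arm holding the panel upright and still over the middle of the white light pad.

- **Lid:** its corners in the top view match an angle of about 1.78 rad, so it stands past upright.
- **Panel:** the arm is within about 1 mm of the pad's measured centre, and the panel's length lies along the pad's longer sides. In the side view its corners matched the prediction to about 1 px. That puts the lower edge about 12.5–13 cm above the pad.
- **Bystanders:** the last pictures show the short panel still in its slot. I never touched the fragments, bottle or spatula, and they look unmoved where they are in view; I made no separate measurement of them.

The one disagreement was in measuring from the top camera: the pad's and lid's longer sides came out about 2% short (196 instead of 200 mm, 216 instead of 220 mm). I judged this too small to matter. No check failed.

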